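# Fetch the spare blade clamp from the covered spares case

### The job

The scroll saw needs its spare blade clamp, the small aluminium block with the red screw head, which is in one of the three pockets under the loose plywood cover of the dark wooden spares case. Slide the cover by its black knob all the way over to the plain end of the case without lifting it off, and leave it there; then lift the clamp out and set it down gently, standing upright with its red screw on top, in the blue parts tray. Leave the other spares in their pockets and everything else on the bench where it is.

Things in the scene. Friction and masses are not known exactly. Their poses are not given: they have to be found in the camera images.
- case: Dark wooden spares case, fixed to the bench, 200 (x) x 178 (y) x 50 mm tall with rim. Origin: centre of its underside. Its deck is 44 mm up; a rim 6 mm high and 5 to 6 mm thick runs round the deck's edge and keeps the cover on it (190 x 166 mm inside). The -x half has three open pockets in a row along y; the +x half is plain solid deck.
- case_pockets (a point): Centre of the middle pocket's floor (case x = -48, y = 0, z = 8 mm); axes as the case's. The three pockets have their centres at y = -54, 0 and +54 mm from here; each is 80 (x) x 48 (y) mm and 36 mm deep, grey-floored, with 6 mm walls between.
- case_park (a point): Point on the plain end's deck (case x = +49, y = 0, z = 44 mm) where the cover's origin lies when it has been slid fully over, against the rim.
- cover: Loose plywood plate, 92 (x) x 160 (y) x 6 mm, about 180 g, flat on the case's deck, axes along the case's. Origin: centre of its underside. Black round knob on its centre: neck 16 mm diameter from 6 to 14 mm, head 24 mm diameter from 14 to 36 mm above the origin. At first it hides all the pockets (origin near case x = -48 mm); it slides freely to case +x, 3 mm play each side in y.
- clamp: Spare blade clamp: aluminium block 16 (x) x 30 (y) x 26 mm tall, about 50 g, red screw head (12 mm diameter, 5 mm high) on top. Origin: centre of its underside. Stands upright in one of the pockets, its x within 0.15 rad of the case's x, within 5 mm of the pocket's centre: about 28 mm of room at either side along x.
- star_knob: Another spare, to be left in its pocket: round black knob, 28 mm diameter, 22 mm tall. Origin: centre of its underside.
- bushing: Another spare, to be left in its pocket: stepped brass bushing, 30 mm diameter, 22 mm tall. Origin: centre of its underside.
- tray: Blue open parts tray, fixed to the bench, 140 (x) x 110 (y) x 22 mm tall, walls 5 mm. Origin: centre of its underside. Empty.
- tray_in (a point): Centre of the tray's inner floor (130 x 100 mm inside), 5 mm above the bench; axes as the tray's.
- glue_pot: Bystander: white pot with orange cap, 66 mm diameter, 70 mm tall, left side. Origin: centre of its underside.
- sanding_block: Bystander: cork sanding block, 100 x 60 x 30 mm, left side. Origin: centre of its underside.
- screwdriver: Bystander: yellow-handled screwdriver, 190 mm long, lying at the far side.
- fret_piece: Bystander: sawn cross-shaped piece of pale wood, 110 x 90 x 9 mm, lying at the far side. Origin: centre of its underside.
- blade_tin: Bystander: red tin, 100 x 50 x 22 mm, on the right in front of the scroll saw. Origin: centre of its underside.
Things that resemble listed ones, but are neither listed nor needed, are in the scene too. Several things have the shape of the cover; the one meant has the colours described above.

How it is judged (in metres and radians):
On the way, in this order (a step that is already met when the one before it is completed fails the run):
1. the cover has been slid over to the plain end of the case and the pockets are open, the clamp still in its pocket (x of cover in the frame of case above 0.032 m and z of cover in the frame of case between 0.036 and 0.052 m and z of clamp in the frame of case below 0.02 m), for 0.2 s.
2. the clamp has been lifted out of its pocket, clear of the case (z of clamp in the frame of case above 0.055 m), for 0.1 s.
At the end, for the whole second after the job is handed in: The clamp stands upright (within 0.15 rad) and at rest on the floor of the blue tray; the cover lies flat on the case's deck, parked at the plain end (its origin beyond case x = +32 mm; the rim stops it at +49 mm); the knob and the bushing are still in their pockets (x of clamp in the frame of tray_in between -0.06 and 0.06 m and y of clamp in the frame of tray_in between -0.045 and 0.045 m and z of clamp in the frame of tray_in between -0.004 and 0.006 m and angle between clamp's own z axis and vertical below 0.15 rad and linear speed of each of clamp, cover below 0.02 m/s and x of cover in the frame of case above 0.032 m and z of cover in the frame of case between 0.036 and 0.052 m and z of each of star_knob, bushing in the frame of case below 0.02 m); the robot touches nothing.
It fails at once if the cover was lifted or knocked off the case's deck (raised more than 15 mm) (z of cover in the frame of case above 0.059 m or z of cover in the frame of case below 0.03 m).
It fails at once if another spare was taken out of its pocket (raised more than 30 mm) (z of any of star_knob, bushing in the frame of case above 0.038 m).
It fails at once if the clamp was dropped or thrown into the tray (faster than 0.7 m/s within 30 mm of its floor, a fall of more than 25 mm) ((x of clamp in the frame of tray_in between -0.07 and 0.07 m and y of clamp in the frame of tray_in between -0.055 and 0.055 m and z of clamp in the frame of tray_in below 0.03 m) and linear speed of clamp above 0.7 m/s).
It fails at once if a bystander was moved more than 30 mm (distance of any of glue_pot, sanding_block, screwdriver, fret_piece, blade_tin from where it was at the start of the episode above 0.03 m).
It also fails if it takes over 50 s, if anything falls off the work surface, if the arm or the gripper's body presses on something with over 40 N, if the wrist force passes 120 N, or if a joint passes its speed limit or range.

### The arm

A 6-joint arm with a two-finger parallel gripper is mounted at the origin on the work surface. World frame = base frame: x ahead of the robot, y to its left, z up, the work surface at z = 0. Lengths are in m, angles in degrees, forces in N, time in s.
With the tool pointing down it reaches from about 0.25 to 0.725 m from the base axis. Payload 9.7 kg.
Tool frame: the origin (TCP) lies at the very end of the fingers, on their centre line; the grasp point (between the pads) lies 19 mm behind it (bot.grip_point_offset is the distance from the TCP to the grasp point, in m); y points along the fingers, x is the direction in which the jaws open and shut, and the axes are right-handed (so a half turn about y gives the same grasp; the last joint's range is limited). The gripper opens to 85 mm and grips with 20 to 120 N. Pads are 22 mm wide; open, the fingers measure 114 mm over their backs; the gripper's body (76 mm by 85 mm) begins 54 mm behind the grasp point. The pads swing forward as they close: fully open they stand 13 mm farther back than shut.
Start: joints at [-66.463, 4.979, 10.078, 95.1, 0, 90], TCP at [0.22, -0.504, 0.231] pointing down, gripper open.
Joint ranges: [-179.16, 179.16], [-48.56, 103.87], [-65.8, 70.77], [-126.05, 130.52], [-82.76, 87.17], [-180, 180]. Speed limits (degrees/s): [127.2, 127.2, 147.25, 180, 180, 180].

### API

Orientations are given as [roll, pitch, yaw] about the fixed x, y, z axes, in that order (R = Rz(yaw) Ry(pitch) Rx(roll)).
In Python, from workcell import bot gives the robot as it stands.
- The arm moves only by the shell command python3 -m inch 'ROWS' [FORCE]. ROWS is JSON, a list of rows, each a list of 3 entries, a list of its own where there are three numbers: the shift along the tool's x, y, z in mm, then the turn, a rotation vector about the tool's x, y, z in rad, then the finger opening in mm, from 0 to 85.4. In form: [[[x, y, z], [ax, ay, az], grip], ...]. A call has 1 to 20 rows; each row is the pose to reach, as a shift and turn from the pose measured when the call began, along the tool's axes at that moment; what a row does not reach only later rows make up. A row lasts 1/10 s, in which the tool goes at most 50 mm and 8.59 degrees, less where a joint would pass 70% of its speed; a pose out of reach is approached as far as the arm can. A call with a gripper value outside its range is refused whole. The fingers move at their own pace and stop on an object; FORCE is the grip in N (left out, the last holds). Time passes only in rows, so rows that repeat a pose let the fingers close. It gives the time, the measured TCP pose, the force and the opening at its end, in the units of the state.
- bot.get_obs(): the state, without advancing time (a new reading comes with each control period).
- bot.camera(name): name is "scene" or "top" or "wrist"; returns a dict with "frame" (420x560x3 uint8, red, green, blue), "mtx" (3x3 intrinsics, pixels), "k1" (the pictures are not rectified: a ray, as slopes to the right and down, at radius r is drawn at 1 + k1 r^2 times it, then the intrinsics apply), "origin" and "orientation" of the camera in the world. Camera axes: x right, y down, z forward; pixel columns grow to the right and rows downward; lengths in m; the calibration is good to about 2 mm. A picture is of the moment at which its call begins. There is no depth.
- bot.job_done(): hands the job in, once; it reports no verdict.
Trained networks look in a picture, given as the dict that the camera call returned (one of the last four; its "shot" number tells which), for a name from the list of things; names that differ only in an ending like _2 or _b are one class to them, and where a whole thing is asked for, a point or a joint stands for the part that bears it (a point fixed in the world has none). Each returns a list of dicts, best first, with "confidence" (0 to 1); they miss things now and then, are a little off and sometimes report something else, mostly with a low value. They report only what shows in the picture. A call takes as long as a camera call. They do not tell look-alikes from the thing itself.
- bot.search_frame(picture, name): "box" ([left, top, right, bottom] in pixels, round what is visible of it).
- bot.cut_out(picture, name): "region" (420x560 bool, what is visible of it) and "box" ([left, top, right, bottom] in pixels, round what is visible of it).
The state is a dict: "time": time; "q": joint angles; "qd": joint speeds; "joint_efforts": joint torques, N m; "ee_pos": TCP position; "tcp_rot": TCP orientation; "wrist_force": force on the tool from outside, world axes, zero at the start; "torque": the same for the moment, N m; "opening": finger opening in m.
Only numpy, scipy, OpenCV 4.12 (cv2) and the standard library are available. Lean on these libraries where they do the work, as an engineer would, in place of code of your own. Each camera call takes 0.05 s, during which the arm holds its last target. There are 200 camera calls.

## Working session

There is one attempt and no reset: what is moved stays moved. The work goes in short steps, Python scripts to look and compute and a shell command to move; the robot and the scene stay as the last step left them, time stands still between calls to the robot, and variables do not carry over. Pictures are saved under pics/ and viewed, about 8 in all and at most 12, crops included, and the job is handed in when it is done.

```bash
ls; mkdir -p pics; cat > h.py <<'E'
import numpy as np, cv2
from workcell import bot
from scipy.spatial.transform import Rotation as R
def rotm(o):
    o=np.array(o,float)
    return o if o.shape==(3,3) else R.from_euler('xyz',o,degrees=True).as_matrix()
def ray(p,uv):
    K=np.array(p["mtx"]);k=p["k1"]
    d=np.array([(uv[0]-K[0,2])/K[0,0],(uv[1]-K[1,2])/K[1,1]]);s=d.copy()
    for _ in range(20): s=d/(1+k*(s@s))
    return rotm(p["orientation"])@np.array([s[0],s[1],1])
def at(p,uv,z):
    r=ray(p,uv);o=np.array(p["origin"]);return o+r*(z-o[2])/r[2]
def proj(p,X):
    c=rotm(p["orientation"]).T@(np.array(X,float)-p["origin"]);s=c[:2]/c[2];s=s*(1+p["k1"]*(s@s))
    K=np.array(p["mtx"]);return np.array([K[0,0]*s[0]+K[0,2],K[1,1]*s[1]+K[1,2]])
def shot(n,f=None):
    p=bot.camera(n)
    if f: cv2.imwrite("pics/"+f,p["frame"][:,:,::-1])
    return p
E
python3 - <<'E'
from h import *
o=bot.get_obs();print(o["ee_pos"],o["tcp_rot"],o["opening"],bot.grip_point_offset)
for n in ("top","scene"):
    p=shot(n,n+"0.png");print(n,p["origin"],p["orientation"],p["k1"])
    for t in ("case","cover","tray","clamp","glue_pot","blade_tin"):
        for d in bot.cut_out(p,t)[:3]:
            v,u=np.nonzero(d["region"]);c=(u.mean(),v.mean())
            print(t,round(d["confidence"],2),np.round(d["box"]),np.round(c),at(p,c,.05).round(3))
E
```

```text
pics
[ 0.21953155 -0.50403495  0.23056557] [-8.99991581e+01  7.86211007e-02 -6.64653687e+01] 0.08574095885978611 0.0187
top [0.44628208 0.00261763 1.3899076 ] [-175.1739686     0.29087342  -89.97199792] -0.011093799315941366
case 0.92 [186. 177. 258. 252.] [217. 204.] [0.584 0.209 0.05 ]
cover 0.93 [108. 275. 162. 323.] [135. 299.] [0.288 0.459 0.05 ]
cover 0.76 [266. 255. 312. 310.] [289. 280.] [ 0.347 -0.018  0.05 ]
cover 0.73 [199. 207. 250. 252.] [223. 229.] [0.503 0.188 0.05 ]
tray 0.6 [314. 193. 353. 238.] [334. 214.] [ 0.551 -0.16   0.05 ]
tray 0.17 [302. 126. 328. 159.] [316. 141.] [ 0.786 -0.104  0.05 ]
glue_pot 0.67 [125. 224. 148. 246.] [139. 235.] [0.487 0.452 0.05 ]
blade_tin 0.59 [414. 232. 439. 263.] [424. 247.] [ 0.448 -0.441  0.05 ]
scene [0.95593333 0.64584946 1.33447497] [-149.03443915   -0.46036046  147.5283767 ] 0.01824086818645976
case 0.72 [268. 221. 362. 317.] [309. 278.] [0.589 0.222 0.05 ]
cover 0.95 [420. 271. 491. 335.] [455. 303.] [0.308 0.481 0.05 ]
cover 0.84 [306. 159. 352. 206.] [329. 183.] [0.369 0.003 0.05 ]
cover 0.75 [365. 216. 430. 256.] [397. 234.] [0.307 0.245 0.05 ]
tray 0.58 [216. 153. 275. 200.] [246. 178.] [ 0.566 -0.142  0.05 ]
glue_pot 0.69 [379. 320. 406. 349.] [393. 334.] [0.496 0.459 0.05 ]
blade_tin 0.58 [216.  93. 247. 114.] [229. 103.] [ 0.466 -0.424  0.05 ]
```

View pics/top0.png

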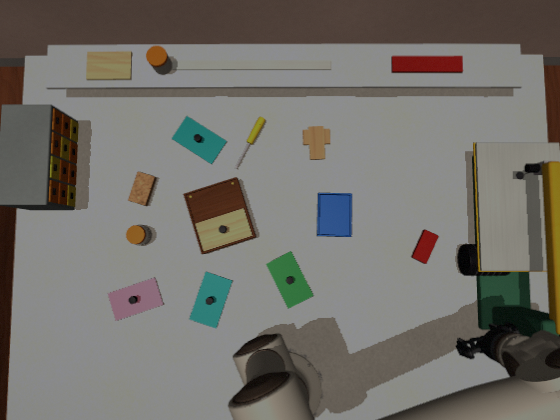

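View pics/scene0.png

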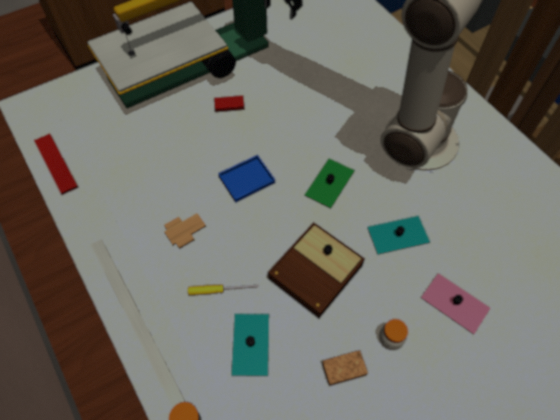

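The top view shows the dark case around (220,215) with the plywood cover on its near half (knob 223,229) and the plain end facing away. The blue tray is at (334,214). The coloured plates are look-alikes.

```bash
cat >> h.py <<'E'
def go(pos,yaw):
    o=bot.get_obs();M=rotm(o["tcp_rot"]);p=np.array(o["ee_pos"])
    T=R.from_euler('xyz',[-90,0,yaw],degrees=True).as_matrix()
    print("shift mm",((M.T@(np.array(pos)-p))*1000).round(1),"turn",R.from_matrix(M.T@T).as_rotvec().round(3),"at",p.round(4),np.round(o["tcp_rot"],1),"f",np.round(o["wrist_force"],1),"op",round(o["opening"]*1000,1),"t",o["time"])
E
python3 - <<'E'
from h import *
p=shot("top")
ca=bot.cut_out(p,"case")[0]["region"]; cs=bot.cut_out(p,"cover")
cv=[d["region"] for d in cs if 190<d["box"][0]<210 and d["box"][1]<230]
m=ca.copy()
for c in cv: m|=c
def rect(m,z):
    m=cv2.morphologyEx(m.astype(np.uint8),cv2.MORPH_CLOSE,np.ones((5,5)))
    c=max(cv2.findContours(m,0,2)[0],key=len)[:,0]
    w=np.array([at(p,u,z)[:2]*1000 for u in c],np.float32)
    return cv2.minAreaRect(w),cv2.boxPoints(cv2.minAreaRect(w)).round(0).tolist()
print("case",rect(m,.05)); 
for c in cv: print("cover",rect(c,.05))
hsv=cv2.cvtColor(p["frame"],cv2.COLOR_RGB2HSV);k=np.zeros(m.shape,bool);k[218:240,212:234]=1
k&=(hsv[...,2]<60);v,u=np.nonzero(k);print("knob",u.mean(),v.mean(),len(u),at(p,(u.mean(),v.mean()),.075))
t=bot.cut_out(p,"tray")[0]["region"];print("tray",rect(t,.015))
K=at(p,(u.mean(),v.mean()),.075)
go([K[0],K[1]-.0,.23],0)
E
```

```text
case (((548.94970703125, 201.19119262695312), (203.8314208984375, 178.28933715820312), 17.509477615356445), [[425.0, 256.0], [479.0, 86.0], [673.0, 147.0], [619.0, 317.0]])
cover (((504.8599853515625, 188.80116271972656), (98.71997833251953, 161.4271240234375), 18.464603424072266), [[432.0, 250.0], [484.0, 97.0], [577.0, 128.0], [526.0, 281.0]])
knob 222.58139534883722 228.97674418604652 43 [0.50327051 0.18622963 0.075     ]
tray (((553.9383544921875, -163.1030731201172), (111.1531982421875, 141.43154907226562), 87.57962799072266), [[481.0, -216.0], [622.0, -222.0], [627.0, -111.0], [486.0, -105.0]])
shift mm [-519.7    1.3  535.8] turn [ 0.   -1.16  0.  ] at [ 0.2196 -0.5042  0.2313] [-90.   -0.  -66.5] f [ 0.1 -0.5  0.2] op 85.3 t 0.9
```

```bash
python3 -m inch '[[[-130,0,134],[0,-0.4,0],85],[[-260,0,268],[0,-0.8,0],85],[[-390,0,402],[0,-1.2,0],85],[[-520,30,536],[0,-1.47,0],85],[[-520,30,536],[0,-1.47,0],85],[[-520,30,536],[0,-1.47,0],85],[[-520,30,536],[0,-1.47,0],85],[[-520,30,536],[0,-1.47,0],85],[[-520,30,536],[0,-1.47,0],85],[[-520,30,536],[0,-1.47,0],85],[[-520,30,536],[0,-1.47,0],85],[[-520,30,536],[0,-1.47,0],85],[[-520,30,536],[0,-1.47,0],85],[[-520,30,536],[0,-1.47,0],85],[[-520,30,536],[0,-1.47,0],85],[[-520,30,536],[0,-1.47,0],85],[[-520,30,536],[0,-1.47,0],85],[[-520,30,536],[0,-1.47,0],85],[[-520,30,536],[0,-1.47,0],85],[[-520,30,536],[0,-1.47,0],85]]'
python3 - <<'E'
from h import *
p=shot("wrist","w1.png");print(p["origin"],p["orientation"]);print(bot.get_obs()["q"])
for X in ([.503,.186,.08],[.45,.24,.05],[.62,.3,.05]):print(proj(p,X))
go([.503,.186,.056],17.7)
E
```

```text
time: 2.9
ee_pos: [0.5033, 0.1855, 0.2019]
tcp_rot: [-90.0, -0.1, 17.7]
wrist_force: [-0.5, 0.6, 0.2]
opening: 0.0852
[0.48037472 0.25888666 0.34372004] [ 1.62677462e+02 -1.19379851e-01  1.77016294e+01]
[ 2.02469603e+01  2.54095057e+00  4.24009402e+00  9.16454120e+01
 -1.97806799e-03  9.25620075e+01]
[276.97730964 203.10106855]
[239.09234791 121.75403592]
[437.97872131 116.6155998 ]
shift mm [ -0.4 145.9   0.4] turn [-0.    -0.     0.001] at [0.5034 0.1857 0.2019] [-90.   -0.1  17.7] f [-0.4 -0.8  0.1] op 85.0 t 2.95
```

View pics/w1.png

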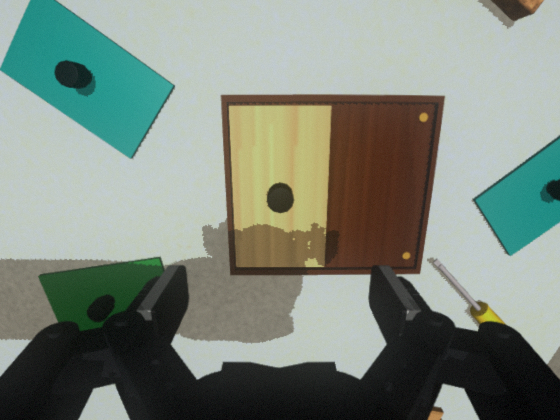

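The wrist view shows the case square to the tool, with the knob at (280,197), about 2–4 mm from the prediction. Next I go down and straddle the knob.

```bash
python3 -m inch '[[[2,40,3],[0,0,0],60],[[2,80,3],[0,0,0],60],[[2,115,3],[0,0,0],60],[[2,135,3],[0,0,0],60],[[2,145,3],[0,0,0],60],[[2,145,3],[0,0,0],40],[[2,145,3],[0,0,0],28],[[2,145,3],[0,0,0],28],[[2,145,3],[0,0,0],28],[[2,145,3],[0,0,0],28]]' 20
python3 - <<'E'
from h import *
shot("wrist","w2.png");go([.503,.186,.056],17.7)
E
```

```text
time: 3.95
ee_pos: [0.5049, 0.1893, 0.0576]
tcp_rot: [-90.0, -0.1, 17.7]
wrist_force: [-0.8, -0.0, 0.0]
opening: 0.0282
shift mm [-2.7  1.4 -2.6] turn [-0.    -0.     0.002] at [0.5048 0.1893 0.0574] [-90.   -0.1  17.7] f [-0.6 -0.1  0.4] op 28.3 t 4.0
```

View pics/w2.png

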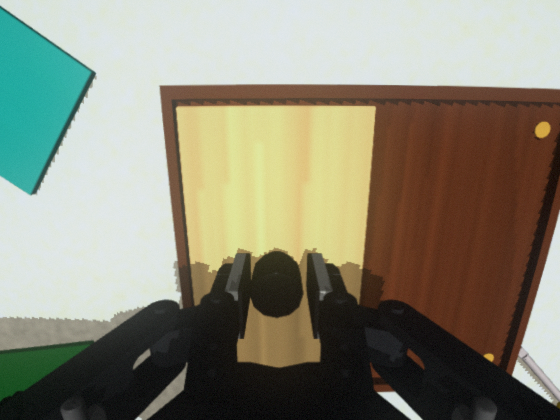

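The knob head (275,283) sits centred between the fingers, so I slide the cover toward tool +x.

```bash
python3 -m inch '[[[10,0,0],[0,0,0],28],[[22,0,0],[0,0,0],28],[[34,0,0],[0,0,0],28],[[46,0,0],[0,0,0],28],[[58,0,0],[0,0,0],28],[[70,0,0],[0,0,0],28],[[80,0,0],[0,0,0],28],[[86,0,0],[0,0,0],28],[[90,0,0],[0,0,0],28],[[93,0,0],[0,0,0],28],[[93,0,0],[0,0,0],28]]'
```

```text
time: 5.1
ee_pos: [0.5937, 0.2176, 0.0574]
tcp_rot: [-90.0, -0.1, 17.7]
wrist_force: [0.3, -1.2, 0.0]
opening: 0.0277
```

```bash
python3 -m inch '[[[1,0,0],[0,0,0],28],[[2,0,0],[0,0,0],28],[[3,0,0],[0,0,0],28],[[4,0,0],[0,0,0],28],[[5,0,0],[0,0,0],28]]'
python3 - <<'E'
from h import *
p=shot("wrist","w3.png");go([.503,.186,.056],17.7)
E
```

```text
time: 5.6
ee_pos: [0.598, 0.219, 0.0574]
tcp_rot: [-90.0, -0.1, 17.7]
wrist_force: [-6.7, -3.3, 3.5]
opening: 0.0283
shift mm [-100.5    1.3   -2.6] turn [-0.    -0.     0.001] at [0.598  0.219  0.0574] [-90.   -0.   17.7] f [-4.3 -2.1  1.1] op 28.0 t 5.65
```

View pics/w3.png

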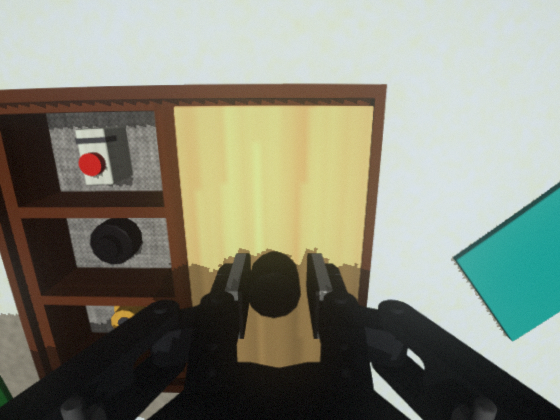

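The cover is against the rim (about 7 N) and the pockets are open. The clamp is in the far (+y) pocket, its red screw at (91,163). I release the knob, rise and move over that pocket.

```bash
python3 -m inch '[[[-2,0,0],[0,0,0],50],[[-2,0,0],[0,0,0],50],[[-2,0,0],[0,0,0],50],[[-2,-30,0],[0,0,0],50],[[-2,-70,0],[0,0,0],50],[[-30,-110,15],[0,0,0],38],[[-60,-140,30],[0,0,0],38],[[-97,-140,30],[0,0,0],38],[[-97,-140,30],[0,0,0],38],[[-97,-140,30],[0,0,0],38]]'
python3 - <<'E'
from h import *
p=shot("wrist","w4.png")
hsv=cv2.cvtColor(p["frame"],cv2.COLOR_RGB2HSV);f=p["frame"].astype(int)
m=((f[...,0]>120)&(f[...,1]<60)&(f[...,2]<60)).astype(np.uint8)
n,l,s,c=cv2.connectedComponentsWithStats(m)
for i in range(1,n):
    if s[i,4]>30: print("red",s[i],c[i],at(p,c[i],.038))
for d in bot.cut_out(p,"clamp")[:2]: print(d["confidence"],d["box"])
go([.487,.24,.013],17.7)
E
```

```text
time: 6.65
ee_pos: [0.4963, 0.2181, 0.1979]
tcp_rot: [-90.0, -0.1, 17.7]
wrist_force: [-0.8, -0.3, -0.2]
opening: 0.0377
red [272 166  10  12  91] [276.68131868 171.47252747] [0.48949517 0.23840606 0.038     ]
0.71 [268.7, 148.7, 288.8, 184.3]
0.62 [263.8, 204.4, 285.6, 229.1]
shift mm [ -3.1 184.   23.8] turn [-0.    -0.     0.001] at [0.497  0.2182 0.197 ] [-90.   -0.1  17.7] f [ 0.3  0.6 -0.2] op 37.8 t 6.75
```

View pics/w4.png

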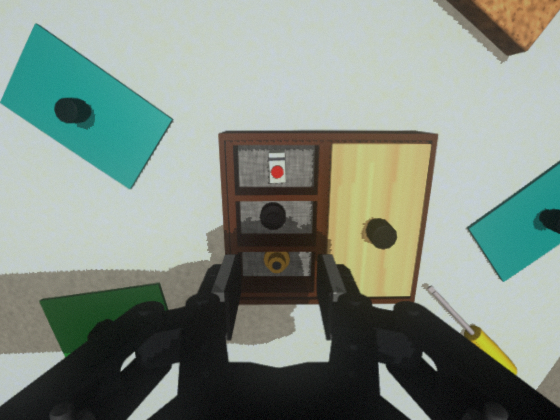

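The clamp is at (277,171), nearly square to the tool. I descend partway and measure the screw again.

```bash
python3 -m inch '[[[-1,0,21],[0,0,0],36],[[-1,45,21],[0,0,0],36],[[-1,90,21],[0,0,0],36],[[-1,115,21],[0,0,0],36],[[-1,125,21],[0,0,0],36],[[-1,125,21],[0,0,0],36]]'
python3 - <<'E'
from h import *
p=shot("wrist","w5.png");f=p["frame"].astype(int)
m=((f[...,0]>120)&(f[...,1]<60)&(f[...,2]<60)).astype(np.uint8)
n,l,s,c=cv2.connectedComponentsWithStats(m)
for i in range(1,n):
    if s[i,4]>30: X=at(p,c[i],.038);print("red",s[i],c[i],X); 
X=max([(s[i,4],i) for i in range(1,n)]);X=at(p,c[X[1]],.038)
go([X[0],X[1],.013],17.7)
E
```

```text
time: 7.35
ee_pos: [0.4897, 0.2376, 0.0706]
tcp_rot: [-90.0, 0.1, 17.7]
wrist_force: [-0.7, -0.2, -0.0]
opening: 0.0363
red [268 236  19  16 233] [277.56652361 242.89270386] [0.48940874 0.23922798 0.038     ]
shift mm [-0.5 59.3  1.5] turn [ 0.    -0.001  0.001] at [0.4903 0.238  0.0723] [-90.   -0.   17.7] f [ 0.1 -0.1  0.1] op 36.0 t 7.4
```

View pics/w5.png

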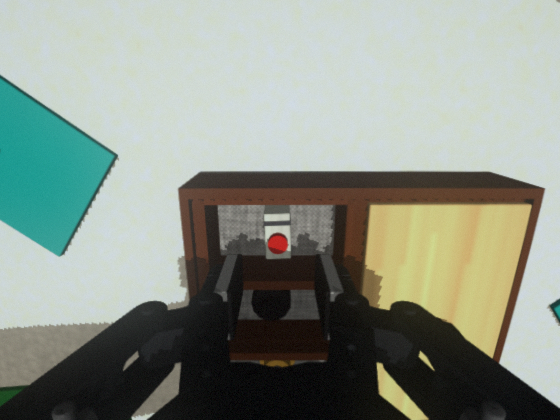

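The clamp (277,243) is centred between the fingers and clear of the pocket walls.

```bash
python3 -m inch '[[[0,20,1],[0,0,0],36],[[0,40,1],[0,0,0],36],[[0,53,1],[0,0,0],36],[[0,59,1],[0,0,0],36],[[0,59,1],[0,0,0],36],[[0,59,1],[0,0,0],20],[[0,59,1],[0,0,0],10],[[0,59,1],[0,0,0],10],[[0,59,1],[0,0,0],10],[[0,59,1],[0,0,0],10]]' 35
```

```text
time: 8.4
ee_pos: [0.4908, 0.2393, 0.0146]
tcp_rot: [-90.0, -0.2, 17.7]
wrist_force: [-0.3, -0.4, 6.7]
opening: 0.0154
```

```bash
python3 -m inch '[[[0,-10,0],[0,0,0],10],[[0,-30,0],[0,0,0],10],[[0,-60,0],[0,0,0],10],[[0,-95,0],[0,0,0],10],[[0,-125,0],[0,0,0],10],[[0,-140,0],[0,0,0],10],[[0,-140,0],[0,0,0],10]]'
python3 - <<'E'
from h import *
shot("wrist","w6.png");go([.554,-.163,.155],-2.4+0)
print(bot.get_obs()["q"])
E
```

```text
time: 9.1
ee_pos: [0.4913, 0.2396, 0.1569]
tcp_rot: [-90.0, -0.4, 17.7]
wrist_force: [0.8, 0.0, -1.8]
opening: 0.0153
shift mm [ -61.7   -0.6 -402.5] turn [-0.001  0.35   0.004] at [0.4907 0.2393 0.1548] [-90.   -0.2  17.7] f [-0.6 -0.  -0.7] op 14.9 t 9.15
[ 2.60023640e+01  3.30881109e+00 -1.51186316e-01  8.63194563e+01
 -9.86947293e-03  9.83421129e+01]
```

View pics/w6.png

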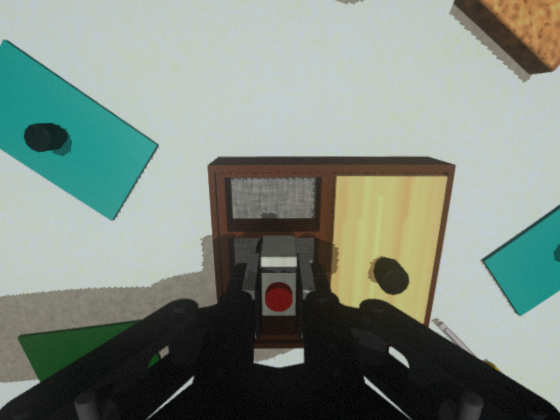

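The clamp is held upright at (278,290) and its pocket is empty. Next it goes over the tray.

```bash
python3 -m inch '[[[0,0,-15],[0,0.0,0],10],[[-6,0,-45],[0,0.05,0],10],[[-12,0,-85],[0,0.1,0],10],[[-18,0,-125],[0,0.15,0],10],[[-25,0,-165],[0,0.2,0],10],[[-31,0,-205],[0,0.25,0],10],[[-37,0,-245],[0,0.3,0],10],[[-43,0,-285],[0,0.35,0],10],[[-50,0,-325],[0,0.35,0],10],[[-56,0,-360],[0,0.35,0],10],[[-60,0,-388],[0,0.35,0],10],[[-62,0,-402],[0,0.35,0],10],[[-62,20,-402],[0,0.35,0],10],[[-62,50,-402],[0,0.35,0],10],[[-62,80,-402],[0,0.35,0],10],[[-62,100,-402],[0,0.35,0],10],[[-62,100,-402],[0,0.35,0],10],[[-62,100,-402],[0,0.35,0],10]]'
python3 - <<'E'
from h import *
p=shot("wrist","w7.png");go([.554,-.163,.012],-2.4)
E
```

```text
time: 10.95
ee_pos: [0.5534, -0.1622, 0.0541]
tcp_rot: [-89.9, -0.1, -2.4]
wrist_force: [0.4, -0.2, 0.8]
opening: 0.0153
shift mm [-0.2 43.2 -0.6] turn [-0.002  0.     0.004] at [ 0.5541 -0.1624  0.0552] [-89.9  -0.2  -2.4] f [-0.2  1.   0.3] op 15.3 t 11.0
```

View pics/w7.png

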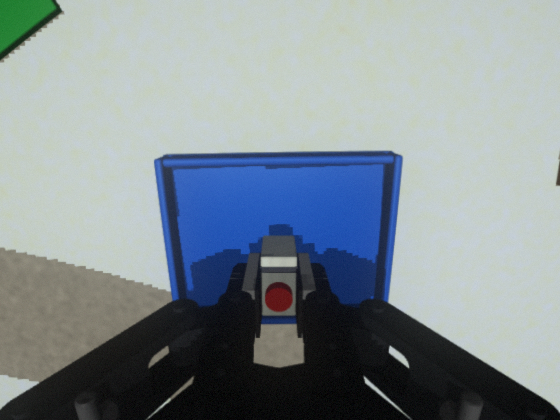

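The clamp is over the tray, upright. I lower it gently until it makes contact.

```bash
python3 -m inch '[[[0,15,0],[0,0,0],10],[[0,27,0],[0,0,0],10],[[0,34,0],[0,0,0],10],[[0,38,0],[0,0,0],10],[[0,41,0],[0,0,0],10],[[0,42,0],[0,0,0],10],[[0,42,0],[0,0,0],10]]'
```

```text
time: 11.7
ee_pos: [0.5543, -0.1624, 0.0133]
tcp_rot: [-89.9, -0.2, -2.4]
wrist_force: [0.0, -0.8, -0.3]
opening: 0.0154
```

```bash
python3 -m inch '[[[0,1,0],[0,0,0],10],[[0,2,0],[0,0,0],10],[[0,2,0],[0,0,0],10]]'
```

```text
time: 12.0
ee_pos: [0.5546, -0.1625, 0.0116]
tcp_rot: [-89.9, -0.3, -2.4]
wrist_force: [0.0, -0.1, 1.0]
opening: 0.0151
```

```bash
python3 -m inch '[[[0,1,0],[0,0,0],10],[[0,2,0],[0,0,0],10],[[0,2,0],[0,0,0],10]]'
```

```text
time: 12.3
ee_pos: [0.5546, -0.1625, 0.0115]
tcp_rot: [-89.9, -0.3, -2.4]
wrist_force: [-7.1, 2.4, 15.8]
opening: 0.0151
```

Contact at 16 N: the clamp is on the tray floor. Open and retreat.

```bash
python3 -m inch '[[[0,-1,0],[0,0,0],20],[[0,-1,0],[0,0,0],36],[[0,-1,0],[0,0,0],36],[[0,-1,0],[0,0,0],36],[[0,-15,0],[0,0,0],36],[[0,-50,0],[0,0,0],36],[[0,-100,0],[0,0,0],36],[[0,-150,0],[0,0,0],36],[[0,-150,0],[0,0,0],36],[[0,-150,0],[0,0,0],36],[[0,-150,0],[0,0,0],36]]'
python3 - <<'E'
from h import *
p=shot("wrist");t=shot("top")
cv2.imwrite("pics/f.png",np.hstack([p["frame"][:,80:480],cv2.resize(t["frame"][150:290,160:293],(400,420),interpolation=2)])[:,:,::-1])
f=p["frame"].astype(int);m=((f[...,0]>120)&(f[...,1]<60)&(f[...,2]<60)).astype(np.uint8)
n,l,s,c=cv2.connectedComponentsWithStats(m)
for i in range(1,n):
    if s[i,4]>30: print(s[i],at(p,c[i],.035))
go([.55,-.16,.15],-2.4)
E
```

```text
time: 13.4
ee_pos: [0.5534, -0.1626, 0.1611]
tcp_rot: [-89.9, -0.3, -2.4]
wrist_force: [0.9, 0.5, -0.7]
opening: 0.0359
[274 197  11  12 110] [ 0.55516573 -0.16271036  0.035     ]
shift mm [-3.3 10.3  2.3] turn [-0.002  0.     0.003] at [ 0.5532 -0.1624  0.1603] [-89.9  -0.2  -2.4] f [-0.6 -0.1 -0.7] op 35.9 t 13.5
```

View pics/f.png

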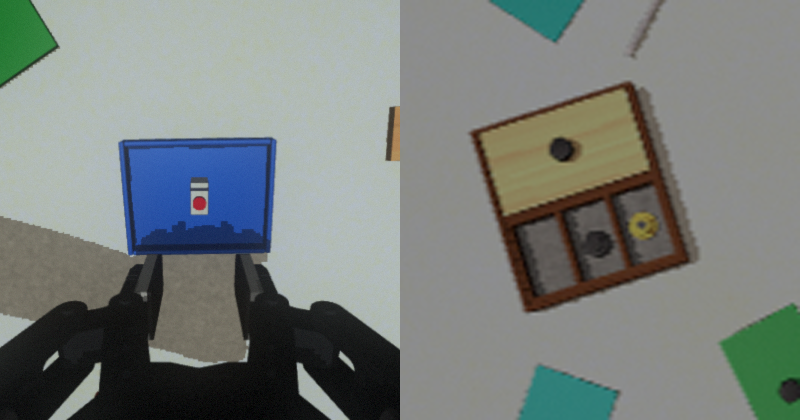

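The clamp stands upright with its red screw up at the tray's centre. The cover is parked at the plain end, and the knob and bushing are in their pockets. I hand the job in.

```bash
python3 -c "
from workcell import bot
print(bot.job_done())"
```

```text
the job is handed in; nothing more can be done
None
```

The spare clamp is standing upright in the blue tray with its red screw on top, and the job was handed in at about 13.5 s. `job_done()` reports no verdict.

- **Cover:** I slid it by its knob to the plain end without lifting it, until it met the rim at about 7 N, and left it there.
- **Clamp:** I lifted it out of the +y pocket and lowered it until it touched the tray floor (about 16 N), then released it. In the last wrist picture its screw measured (0.555, -0.163) m, within about 2 mm of the tray's measured centre.
- **Other things:** The last top view shows the cover flat and parked, and the black knob and bushing still in their pockets. I did not measure the bystanders again at the end; the arm's path stayed clear of them.
- **Oddity:** While gripping the clamp in its pocket, the wrist briefly read about 7 N upward, which may mean the fingertips brushed something there. After the lift the reading fell back to about zero, and no check failed.

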